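# Torque the hub nut of a record washing deck with a break-over wrench

### The job

The hub nut of the record washing deck is loose. Fit the ring of the break-over wrench gently over the nut, fully down on the hub, turn it clockwise (seen from above) until the nut comes tight and the wrench's handle gives way at its joint, and stop there, before the joint is bent to its stop. Then ease off, lift the wrench off without forcing it or slackening the nut, lay it flat back on the cork mat and let go, leaving the loose things around undisturbed.

Things in the scene. Friction and masses are not known exactly. Their poses are not given: they have to be found in the camera images.
- wrench: Break-over torque wrench lying flat on the mat, 248 mm long, 0.31 kg: its handle. Black rubber grip 100 mm long, 24 wide, 22 high, flat sides; towards the ring a 16 mm wide steel tube, at the other end a steel butt. Origin: under the grip's middle, on the underside; +x along the handle away from the ring, z up. Ring centre 150 mm, breakaway pivot 114 mm towards -x. Underside flat throughout.
- ring (a point): Centre of the wrench's ring, at its underside. Steel ring 46 mm outside, 12 mm thick, open right through, with a hexagonal bore 32 mm across flats (1 mm clearance all round, about 0.1 rad play each way on the nut). A flat of the bore faces along its +x, which points to the pivot and handle: it fits at every 60 degrees. Binds on the nut while the hand still twists or pulls on it.
- wrench_head (a joint): Breakaway joint of ring head and handle, rad. 0: straight, spring-held. Pulling the handle clockwise with 0.7 N m about the pivot (6 N across the grip's middle, or as twist of the hand) trips it; it then swings on against falling resistance (0.45 N m at 0.3) to a hard stop at 0.35; let go, it snaps back. Tripped: from 0.08. Past 0.30 it overtightens the nut. Rigid the other way.
- washer: Record washing deck, fixed: grey case 300 x 340 mm, top 120 mm above the table. Origin on the table under the spindle axis, 140 mm behind the case's front (-x, two switches). Platter 110 mm wide up to z 141 mm, hub flange 58 mm wide up to z 150 mm, nut on it; neither turns. Suction arm parked along the front edge, up to z 167 mm, post at the +y front corner. The top is clear on the far side (+x).
- hub: Round aluminium hub flange on the platter, fixed, under the nut: 58 mm wide, 9 mm thick, with the spindle pin. Origin: centre of its underside, on the spindle axis; its top is the seat for the wrench's ring. Never press or prise on it or its pin with more than 25 N.
- nut (a point): Centre of the steel hub nut's underside, on the hub flange. Hexagon 30 mm across flats, 12 mm high, a flat facing its +x; on it a round collar 28 mm wide, 4 mm high; a 7 mm spindle pin stands up to 42 mm above the flange. The nut turns clockwise with a drag of 0.25 N m (about 2 N at the grip's middle) for an unknown 17 to 47 degrees, then is tight and stops dead.
- mat: Cork service mat, fixed on the table left or right of the deck, 300 x 140 mm (x, y), 4 mm thick. Origin: centre of its underside. The wrench lies along its x, ring towards the robot.
- spindle_cap: White ceramic spindle cap, 38 mm wide, 23 mm high, loose on the front right of the deck's top; leave it alone. Origin: centre of its underside.
- roller: Black rubber roller standing on the wooden box beside the tin, 38 mm wide, 50 mm high, loose; leave it alone. Origin: centre of its underside.
- pad_tin: Round metal tin of spare brush pads, 75 mm wide, 38 mm high, loose on the wooden box (94 mm high) on the other side of the deck; leave it alone. Origin: centre of its underside.
Not all that is in view belongs to the job. What is shaped like the wrench but white is not meant.

How it is judged (in metres and radians):
On the way, in this order (a step that is already met when the one before it is completed fails the run):
1. the wrench's ring is fully down over the nut, on the hub flange (horizontal distance between ring and nut below 0.004 m and z of ring in the frame of nut below 0.004 m), for 0.2 s.
2. the nut is tight and the wrench has tripped on it (angle between the x axis of nut and the x axis of washer, either way round below 0.06 rad and value of joint wrench_head above 0.08 rad and horizontal distance between ring and nut below 0.005 m and z of ring in the frame of nut below 0.007 m), for 0.1 s.
At the end, for the whole second after the job is handed in: The nut is still tight (its x axis in line with the deck's, within 0.06 rad); the wrench, straight again, lies still and flat, upright way up, on the cork mat, its grip's middle and its ring's centre both over the mat (angle between the x axis of nut and the x axis of washer, either way round below 0.06 rad and x of wrench in the frame of mat between -0.15 and 0.15 m and y of wrench in the frame of mat between -0.07 and 0.07 m and x of ring in the frame of mat between -0.15 and 0.15 m and y of ring in the frame of mat between -0.07 and 0.07 m and z of each of wrench, ring in the frame of mat below 0.008 m and angle between wrench's own z axis and vertical below 0.08 rad and value of joint wrench_head below 0.04 rad and linear speed of wrench below 0.02 m/s); the robot touches nothing.
It fails at once if the wrench is bent past 0.30 rad, to its stop: the nut is overtightened (value of joint wrench_head above 0.3 rad).
It fails at once if the wrench is pressed or prised against the hub (flange or spindle pin) with more than 25 N (contact force between wrench and hub above 25 N).
It fails at once if the spindle cap, roller or pad tin is shifted by more than 20 mm (distance of any of spindle_cap, roller, pad_tin from where it was at the start of the episode above 0.02 m).
It also fails if it takes over 72 s, if anything falls off the work surface, if the arm or the gripper's body presses on something with over 40 N, if the wrist force passes 120 N, or if a joint passes its speed limit or range.

### The arm

A 6-joint arm with a two-finger parallel gripper is mounted at the origin on the work surface. World frame = base frame: x ahead of the robot, y to its left, z up, the work surface at z = 0. Lengths are in m, angles in degrees, forces in N, time in s.
With the tool pointing down it reaches from about 0.3 to 0.75 m from the base axis. Payload 8.5 kg.
Tool frame: the origin (TCP) lies on the mounting face of the last link; the fingertips stand tip_extent ahead of it and the grasp point (between the pads) lies 155 mm ahead of it (tip_extent is the distance from the TCP to the fingertips, in m); z points along the fingers, y is the line along which they close (so a half turn about z gives the same grasp; the last joint's range is limited). The gripper opens to 85 mm and grips with 20 to 120 N. Pads are 22 mm wide; open, the fingers measure 114 mm over their backs; the gripper's body (76 mm by 85 mm) begins 54 mm behind the grasp point. The pads swing forward as they close: fully open they stand 13 mm farther back than shut.
Start: joints at [-88.94, 21.807, 74.336, -0, 83.858, -12.336], TCP at [0.127, -0.535, 0.405] pointing down, gripper open.
Joint ranges: [-178.18, 178.18], [-50.72, 133.34], [12.68, 142.11], [-81.47, 261.47], [9.98, 163.14], [-165.26, 165.26]. Speed limits (degrees/s): [136.94, 136.94, 180, 180, 180, 180].

### API

Orientations are given as a 3x3 rotation matrix whose columns are the frame's x, y, z axes.
In Python, from rig import observe, get_image, camera_params, close_job, tip_extent gives the robot as it stands.
- The arm moves only by the shell command python3 -m creep 'ROWS' [FORCE]. ROWS is JSON, a list of rows, each an object with "jaw": the gripper's target within -1 to 1 (shut at 1, half-way at 0, fully open at -1); "travel": the shift along the world's x, y, z in mm, a list of three; "roll": the turn about the world's z in rad. A call has 1 to 12 rows; each row is the pose to reach, as a shift and turn from the pose commanded when the call began; what a row does not reach only later rows make up. A row lasts 1/10 s, in which the tool goes at most 50 mm and 8.59 degrees, less where a joint would pass 70% of its speed; a pose out of reach is approached as far as the arm can. A call with a gripper value outside its range is refused whole. The fingers move at their own pace and stop on an object; FORCE is the grip in N (left out, the last holds). Time passes only in rows, so rows that repeat a pose let the fingers close. It gives the time, the measured TCP pose, the force, the opening and the grip force at its end, in the units of the state.
- observe(): the state, without advancing time (a new reading comes with each control period).
- get_image(name): name is "side" or "top" or "wrist"; returns (picture, depth): 480x640x3 uint8, red, green, blue; 480x640 float32, m along the optical axis (not along the pixel's ray), 0 where there is no reading.
- camera_params(name): a dict with "mtx" (3x3 intrinsics, pixels), "extrinsics" (4x4, takes a point from camera to world coordinates). Camera axes: x right, y down, z forward; pixel columns grow to the right and rows downward; lengths in m; the calibration is good to about 2 mm. A picture is of the moment at which its call begins: read the wrist's pose just before it. camera_params takes no time and is no camera call; for the wrist camera it gives the pose at the moment of the call.
- close_job(): hands the job in; it is judged then, once.
The state is a dict: "time_s": time; "q": joint angles; "qvel": joint speeds; "joint_efforts": joint torques, N m; "position": TCP position; "tool_rot": TCP orientation; "ft_force": force on the tool from outside, world axes, zero at the start; "wrist_torque": the same for the moment, N m; "grip_width": finger opening in m; "gripper_force": force on a finger pad.
Only numpy, scipy, OpenCV 4.12 (cv2) and the standard library are available. Lean on these libraries where they do the work, as an engineer would, in place of code of your own. Each camera call takes 0.05 s, during which the arm holds its last target. There are 200 camera calls.

## Working session

There is one attempt and no reset: what is moved stays moved. The work goes in short steps, Python scripts to look and compute and a shell command to move; the robot and the scene stay as the last step left them, time stands still between calls to the robot, and variables do not carry over. Pictures are saved under pics/ and viewed, at most 10 in all, crops included, and the job is handed in when it is done.

```bash
mkdir -p pics; ls; python3 - <<'E'
from rig import *
import cv2,numpy as np
o=observe();print({k:np.round(v,3).tolist() for k,v in o.items()},tip_extent)
for n in("top","side"):
    p,d=get_image(n);cv2.imwrite(f"pics/{n}0.png",p[:,:,::-1]);np.savez(f"{n}0.npz",p=p,d=d)
    c=camera_params(n);print(n,np.round(c["mtx"],1).tolist(),np.round(c["extrinsics"],3).tolist())
E
```

```text
pics
{'time_s': 0.0, 'q': [-88.939, 21.838, 74.384, 0.001, 83.859, -12.334], 'qvel': [0.005, 0.037, 0.075, 0.038, 0.054, 0.033], 'joint_efforts': [0.002, -44.846, -23.128, -0.0, 0.005, 0.0], 'position': [0.127, -0.535, 0.404], 'tool_rot': [[0.973, 0.232, -0.0], [0.232, -0.973, 0.001], [0.0, -0.001, -1.0]], 'ft_force': [0.408, -0.509, 0.331], 'wrist_torque': [-0.018, 0.007, -0.037], 'gripper_force': 0.0, 'grip_width': 0.085} 0.1734
top [[467.6, 0.0, 323.0], [0.0, 467.6, 240.0], [0.0, 0.0, 1.0]] [[0.018, -0.993, 0.114, 0.263], [-1.0, -0.018, 0.001, 0.096], [0.001, -0.114, -0.994, 1.192], [0.0, 0.0, 0.0, 1.0]]
side [[504.5, 0.0, 326.3], [0.0, 504.5, 240.7], [0.0, 0.0, 1.0]] [[-0.989, -0.112, 0.097, 0.244], [-0.146, 0.653, -0.743, 1.026], [0.02, -0.749, -0.662, 0.955], [0.0, 0.0, 0.0, 1.0]]
```

View pics/top0.png

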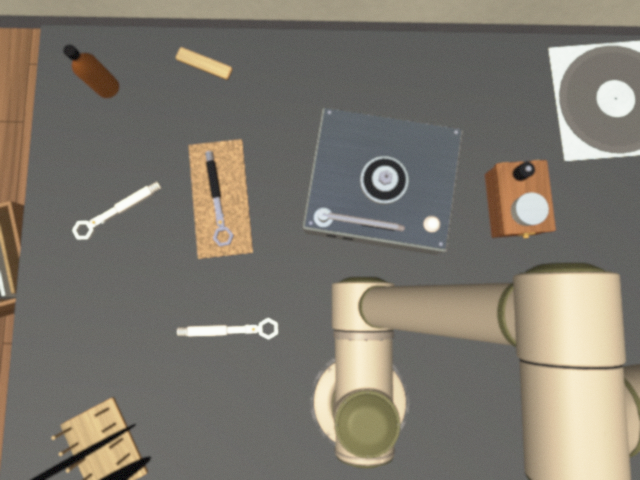

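View pics/side0.png

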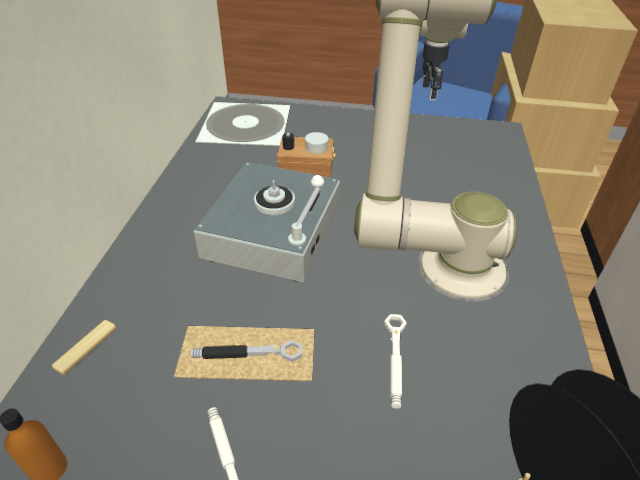

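Candidates in the top view: the black-grip wrench on the cork mat at (215,195), a white look-alike at (120,208) and a white look-alike at (225,330). I choose the one on the mat. The nut is at about (386,178), the spindle cap at (431,224), the tin at (531,208) and the roller at (523,171).

```bash
cat > h.py <<'E'
import numpy as np,cv2
from rig import *
def cast(c,uv,z):
    uv=np.atleast_2d(uv).astype(float);R=c["extrinsics"][:3,:3];t=c["extrinsics"][:3,3]
    r=np.c_[(uv-c["mtx"][:2,2])/[c["mtx"][0,0],c["mtx"][1,1]],np.ones(len(uv))]@R.T
    return t+r*((z-t[2])/r[:,2])[:,None]
def blob(m):
    n,l,s,ce=cv2.connectedComponentsWithStats(m.astype(np.uint8));i=1+np.argmax(s[1:,4]);return l==i,s[i],ce[i]
def pca(P):
    m=P.mean(0);w,v=np.linalg.eigh(np.cov((P-m)[:,:2].T));return m,v[:,1],np.sqrt(w)
def pix(m): y,x=np.nonzero(m);return np.c_[x,y]
E
python3 - <<'E'
from h import *
c=camera_params("top");D=np.load("top0.npz");p=D["p"].astype(int);hsv=cv2.cvtColor(D["p"],cv2.COLOR_RGB2HSV)
box=np.zeros((480,640),bool);box[130:265,182:260]=1
cork,_,_=blob((hsv[...,1]>90)&box)
q=cv2.minAreaRect(pix(cork).astype(np.float32));print("mat corners",np.round(cast(c,cv2.boxPoints(q),.004)[:,:2],3).tolist(),cast(c,[q[0]],.004))
box[:]=0;box[145:250,195:245]=1
g,s,ce=blob((p.max(2)<60)&box);P=cast(c,pix(g),.02);m,a,w=pca(P);print("grip",m,a,w*3.46,s,ce)
st,s,ce=blob((hsv[...,1]<60)&(p.max(2)>90)&box);P=cast(c,pix(st),.014);m2,a2,_=pca(P);print("steel",m2,a2,s,ce)
lo=P[P[:,0]<P[:,0].min()+.046];print("ring~",(lo.min(0)+lo.max(0))/2, len(lo))
box[:]=0;box[150:215,350:420]=1
pl,s,ce=blob((p.max(2)<45)&box);e=cv2.fitEllipse(cv2.convexHull(pix(pl).astype(np.int32)));print("platter",e,cast(c,[e[0]],.141))
# deck corner screws
print("deck screws",np.round(cast(c,[[324,113],[459,131],[307,228],[442,245]],.12),3).tolist())
im=cv2.resize(D["p"][130:265,180:440],None,fx=3,fy=3,interpolation=2)
cv2.imwrite("pics/crop1.png",im[:,:,::-1])
E
```

```text
mat corners [[0.646, 0.456], [0.662, 0.314], [0.363, 0.277], [0.348, 0.415]] [[0.50253852 0.3654241  0.004     ]]
grip [0.5513855  0.38140785 0.02      ] [-0.97808695 -0.20819682] [0.01761562 0.09064467] [208 161  12  35 240] [213.09166667 178.45833333]
steel [0.43699202 0.35924682 0.014     ] [-0.97663133 -0.2149215 ] [213 197  20  49 409] [220.33740831 223.16870416]
ring~ [0.40285562 0.35227625 0.014     ] 186
platter ((394.7897644042969, 191.1182403564453), (4.451385974884033, 17.54155921936035), 48.694862365722656) [[ 0.49953767 -0.06547114  0.141     ]]
deck screws [[0.691, 0.1, 0.12], [0.652, -0.221, 0.12], [0.414, 0.134, 0.12], [0.38, -0.178, 0.12]]
```

View pics/crop1.png

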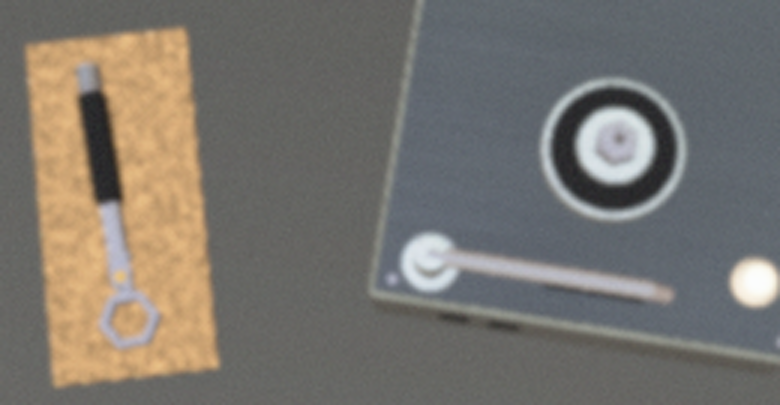

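The crop confirms the black-grip wrench: ring at crop (129,320), butt at (87,75), and the hub nut at crop (615,145). I'm moving above the nut for a close look.

```bash
python3 -m creep '[{"jaw":-1,"travel":[370,490,40],"roll":0},{"jaw":-1,"travel":[370,490,40],"roll":0},{"jaw":-1,"travel":[370,490,40],"roll":0},{"jaw":-1,"travel":[370,490,40],"roll":0},{"jaw":-1,"travel":[370,490,40],"roll":0},{"jaw":-1,"travel":[370,490,40],"roll":0},{"jaw":-1,"travel":[370,490,40],"roll":0},{"jaw":-1,"travel":[370,490,40],"roll":0},{"jaw":-1,"travel":[370,490,40],"roll":0},{"jaw":-1,"travel":[370,490,40],"roll":0},{"jaw":-1,"travel":[370,490,40],"roll":0},{"jaw":-1,"travel":[370,490,40],"roll":0}]'
python3 - <<'E'
from h import *
c0=camera_params("top");print(cast(c0,[[385,178.7]],.141))
o=observe();c=camera_params("wrist");p,d=get_image("wrist");np.savez("w1.npz",p=p,d=d,mtx=c["mtx"],extrinsics=c["extrinsics"])
cv2.imwrite("pics/w1.png",p[:,:,::-1]);print(np.round(o["position"],4),np.round(c["extrinsics"],3).tolist(),np.round(c["mtx"],1).tolist())
E
```

```text
time_s: 1.3
position: [0.489, -0.0551, 0.4437]
tool_rot: [[0.973, 0.232, -0.0], [0.232, -0.973, 0.0], [-0.0, -0.0, -1.0]]
ft_force: [0.2, -1.3, -0.8]
grip_width: 0.0853
gripper_force: 0.0
[[ 0.52820161 -0.04296529  0.141     ]]
[ 0.489  -0.0551  0.4437] [[0.232, -0.939, -0.252, 0.554], [-0.973, -0.224, -0.06, -0.041], [0.0, 0.259, -0.966, 0.414], [0.0, 0.0, 0.0, 1.0]] [[330.9, 0.0, 317.9], [0.0, 330.9, 239.8], [0.0, 0.0, 1.0]]
```

View pics/w1.png

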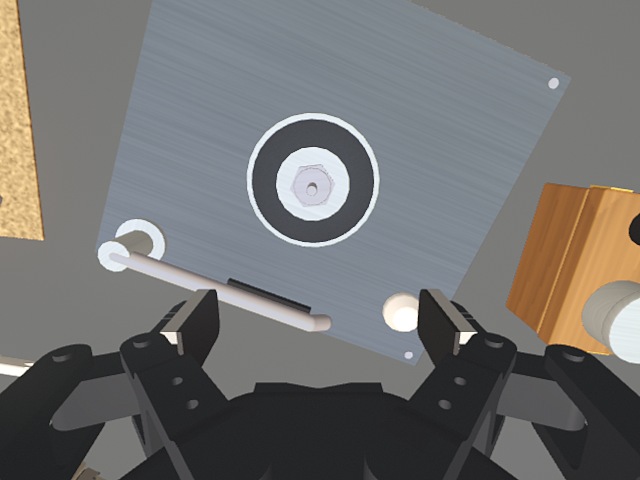

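The view shows the nut at about (313,186) on the white flange, inside the platter (313,180); the deck edges are visible. Next I measure the nut's centre and hexagon angle.

```bash
python3 - <<'E'
from h import *
c=np.load("w1.npz");p=c["p"];d=c["d"];hsv=cv2.cvtColor(p,cv2.COLOR_RGB2HSV).astype(int)
pc=p.astype(int)
yy,xx=np.mgrid[:480,:640]
# platter
pm,_,_=blob((pc.max(2)<90)&(np.hypot(xx-313,yy-180)<72));e=cv2.fitEllipse(cv2.convexHull(pix(pm).astype(np.int32)));print("platter in",e,cast(c,[e[0]],.141))
# flange: bright within platter
fm,_,_=blob((pc.min(2)>140)&(np.hypot(xx-313,yy-184)<45));e=cv2.fitEllipse(cv2.convexHull(pix(fm).astype(np.int32)));print("flange",e,cast(c,[e[0]],.150))
print(p[186,280:350:4].tolist())
# depth to world
R=c["extrinsics"][:3,:3];t=c["extrinsics"][:3,3];K=c["mtx"]
W=np.stack([(xx-K[0,2])/K[0,0]*d,(yy-K[1,2])/K[1,1]*d,d],-1)@R.T+t
z=W[...,2];m=np.hypot(xx-313,yy-186)<26
print(np.round(z[186,285:342:3],3),np.round(z[230,300],3))
im=cv2.resize(p[130:240,250:380],None,fx=5,fy=5,interpolation=2);cv2.imwrite("pics/w1c.png",im[:,:,::-1])
# deck edge direction: case front screws etc
print("screws",cast(c,[[554,83],[408.5,355]],.12))
E
```

```text
platter in ((312.5340576171875, 180.5787353515625), (120.89527130126953, 122.51551055908203), 169.57118225097656) [[ 0.53034538 -0.04189005  0.141     ]]
flange ((312.2769470214844, 183.43695068359375), (73.36398315429688, 74.00426483154297), 162.70228576660156) [[ 0.52891243 -0.04216174  0.15      ]]
[[223, 230, 237], [226, 234, 241], [226, 234, 241], [207, 208, 224], [207, 208, 224], [206, 207, 222], [206, 207, 222], [142, 132, 126], [196, 196, 201], [130, 125, 129], [205, 206, 221], [206, 207, 220], [207, 208, 221], [210, 210, 225], [227, 234, 242], [228, 236, 243], [226, 233, 241], [212, 219, 220]]
[0.151 0.151 0.163 0.168 0.168 0.167 0.167 0.167 0.192 0.192 0.188 0.167
 0.167 0.167 0.168 0.163 0.164 0.15  0.151] 0.141
screws [[ 0.65078157 -0.21546944  0.12      ]
 [ 0.38106748 -0.17648938  0.12      ]]
```

View pics/w1c.png

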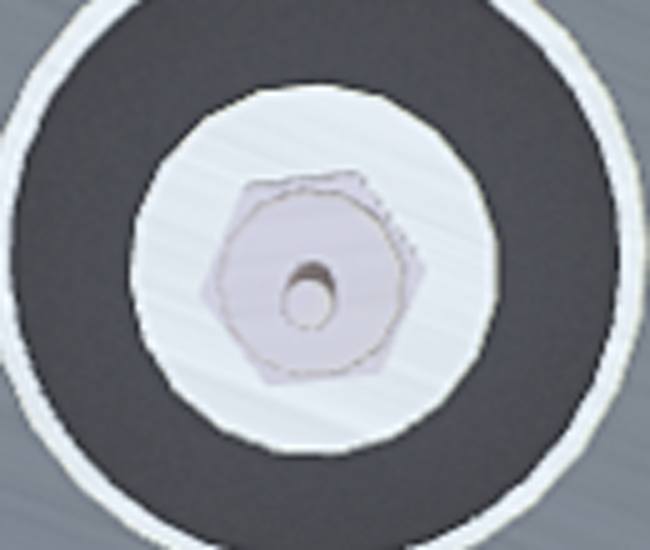

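The crop shows the hexagon's corners at about (247,185), (360,172), (425,270), (375,372), (268,384) and (203,293).

```bash
python3 - <<'E'
from h import *
c=np.load("w1.npz")
v=np.array([(247,185),(360,172),(425,270),(375,372),(268,384),(203,293)])/5+[250,130]-.4
P=cast(c,v,.162)[:,:2];m=P.mean(0);a=np.degrees(np.arctan2(*(P-m).T[::-1]));r=np.hypot(*(P-m).T)
print(m,a,r,(a-30)%60)
p=c["p"].astype(int);d=c["d"];yy,xx=np.mgrid[:480,:640]
hx=(p[...,1]<222)&(np.hypot(xx-313,yy-186)<26);hx,_,_=blob(hx)
H=cv2.convexHull(pix(hx).astype(np.int32));ap=cv2.approxPolyN(H,6)[0] if hasattr(cv2,"approxPolyN") else H
P=cast(c,ap,.162)[:,:2];m=P.mean(0);a=np.degrees(np.arctan2(*(P-m).T[::-1]));print(m,a,np.hypot(*(P-m).T),(a-30)%60)
E
```

```text
[ 0.52841596 -0.04241827] [  48.16834143  -10.39144985  -71.31000065 -132.42688032  169.58785089
  109.93396349] [0.01710968 0.01743402 0.01694732 0.01680175 0.01723099 0.01674058] [18.16834143 19.60855015 18.68999935 17.57311968 19.58785089 19.93396349]
[ 0.52846889 -0.04225208] [-129.2986234   170.28366481  111.88728958   49.09157699   -8.70168672
  -70.27433919] [0.01758739 0.01774281 0.01759517 0.01773041 0.0179005  0.01742552] [20.7013766  20.28366481 21.88728958 19.09157699 21.29831328 19.72566081]
```

```bash
python3 -m creep '[{"jaw":-1,"travel":[62,437,-145],"roll":-0.02},{"jaw":-1,"travel":[62,437,-145],"roll":-0.02},{"jaw":-1,"travel":[62,437,-145],"roll":-0.02},{"jaw":-1,"travel":[62,437,-145],"roll":-0.02},{"jaw":-1,"travel":[62,437,-145],"roll":-0.02},{"jaw":-1,"travel":[62,437,-145],"roll":-0.02},{"jaw":-1,"travel":[62,437,-145],"roll":-0.02},{"jaw":-1,"travel":[62,437,-145],"roll":-0.02},{"jaw":-1,"travel":[62,437,-145],"roll":-0.02},{"jaw":-1,"travel":[62,437,-145],"roll":-0.02},{"jaw":-1,"travel":[62,437,-145],"roll":-0.02},{"jaw":-1,"travel":[62,437,-145],"roll":-0.02}]'
python3 - <<'E'
from h import *
o=observe();c=camera_params("wrist");p,d=get_image("wrist");np.savez("w2.npz",p=p,d=d,mtx=c["mtx"],extrinsics=c["extrinsics"])
cv2.imwrite("pics/w2.png",p[:,:,::-1]);print(np.round(o["position"],4))
E
```

```text
time_s: 2.55
position: [0.5503, 0.379, 0.2988]
tool_rot: [[0.977, 0.212, -0.0], [0.212, -0.977, -0.001], [-0.0, 0.0, -1.0]]
ft_force: [0.3, -0.6, 0.3]
grip_width: 0.0852
gripper_force: 0.0
[0.5503 0.379  0.2988]
```

View pics/w2.png

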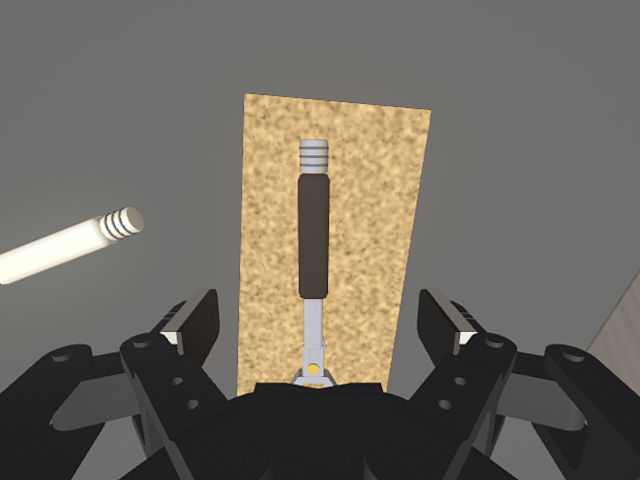

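The grip is at x 299–328, rows 174–298, the pivot screw at (313,369), and the jaws straddle it. I'll work out the grip's centre and heading.

```bash
python3 - <<'E'
from h import *
c=np.load("w2.npz");p=c["p"].astype(int);yy,xx=np.mgrid[:480,:640]
g,s,ce=blob((p.max(2)<90)&(xx>285)&(xx<345)&(yy>150)&(yy<310));print(s)
P=cast(c,pix(g),.026);m,a,w=pca(P);r=cv2.minAreaRect(P[:,:2].astype(np.float32)*1000);print(m,a,np.degrees(np.arctan(a[1]/a[0])),r)
q=cast(c,[[313,369]],.014);print("pivot",q)
E
```

```text
[ 298  174   32  125 3689]
[0.55410868 0.38225518 0.026     ] [-0.97831914 -0.20710303] 11.952636006559688 ((551.7099609375, 381.7482604980469), (97.27385711669922, 22.645658493041992), 11.85027027130127)
pivot [[0.43145684 0.35638042 0.014     ]]
```

```bash
python3 -m creep '[{"jaw":-1,"travel":[1,0,-30],"roll":0},{"jaw":-1,"travel":[1,0,-60],"roll":0},{"jaw":-1,"travel":[1,0,-85],"roll":0},{"jaw":-1,"travel":[1,0,-85],"roll":0},{"jaw":-1,"travel":[1,0,-85],"roll":0}]' 40
```

```text
time_s: 3.1
position: [0.5518, 0.3789, 0.2152]
tool_rot: [[0.978, 0.211, 0.001], [0.211, -0.978, 0.0], [0.001, -0.0, -1.0]]
ft_force: [0.9, -0.5, -0.1]
grip_width: 0.0857
gripper_force: 0.0
```

```bash
python3 -m creep '[{"jaw":-1,"travel":[0,3,-15],"roll":-0.004},{"jaw":-1,"travel":[0,3,-30],"roll":-0.004},{"jaw":-1,"travel":[0,3,-34],"roll":-0.004},{"jaw":0,"travel":[0,3,-34],"roll":-0.004},{"jaw":0.3,"travel":[0,3,-34],"roll":-0.004},{"jaw":0.5,"travel":[0,3,-34],"roll":-0.004},{"jaw":1,"travel":[0,3,-34],"roll":-0.004},{"jaw":1,"travel":[0,3,-34],"roll":-0.004},{"jaw":1,"travel":[0,3,-34],"roll":-0.004},{"jaw":1,"travel":[0,3,-34],"roll":-0.004}]' 60
```

```text
time_s: 4.1
position: [0.5513, 0.3829, 0.1804]
tool_rot: [[0.978, 0.208, 0.001], [0.208, -0.978, 0.001], [0.001, -0.0, -1.0]]
ft_force: [-0.7, 0.6, 5.7]
grip_width: 0.0228
gripper_force: 59.8
```

```bash
python3 -m creep '[{"jaw":1,"travel":[0,0,10],"roll":0},{"jaw":1,"travel":[0,0,30],"roll":0},{"jaw":1,"travel":[0,0,60],"roll":0},{"jaw":1,"travel":[0,0,100],"roll":0},{"jaw":1,"travel":[0,0,140],"roll":0},{"jaw":1,"travel":[0,0,170],"roll":0},{"jaw":1,"travel":[0,0,170],"roll":0},{"jaw":1,"travel":[0,0,170],"roll":0},{"jaw":1,"travel":[0,0,170],"roll":0}]' 80
python3 - <<'E'
from h import *
o=observe();print(np.round(o["position"],4),o["wrist_torque"],o["ft_force"])
out=[]
for n in("top","side"):
    p,d=get_image(n);np.savez(f"{n}1.npz",p=p,d=d);c=camera_params(n)
    e=np.linalg.inv(c["extrinsics"]);q=e[:3]@np.array([.405,.352,.33,1]);u=(c["mtx"]@q)[:2]/q[2];print(n,u)
    x,y=u.astype(int);x=min(max(x,80),560);out.append(cv2.resize(p[max(y-75,0):max(y-75,0)+150,x-75:x+75],(400,400),interpolation=2));print(x-75,max(y-75,0))
cv2.imwrite("pics/ring1.png",np.hstack(out)[:,:,::-1])
E
```

```text
time_s: 5.0
position: [0.5511, 0.3827, 0.3472]
tool_rot: [[0.978, 0.208, -0.004], [0.208, -0.978, -0.002], [-0.004, 0.001, -1.0]]
ft_force: [-0.4, -0.3, -4.0]
grip_width: 0.0224
gripper_force: 78.7
[0.5511 0.3827 0.3472] [ 0.03816743 -0.20711054  0.02924202] [-0.35250317 -0.26737586 -3.9526569 ]
top [186.68992601 214.80405311]
111 139
side [286.6345539 245.9630715]
211 170
```

View pics/ring1.png

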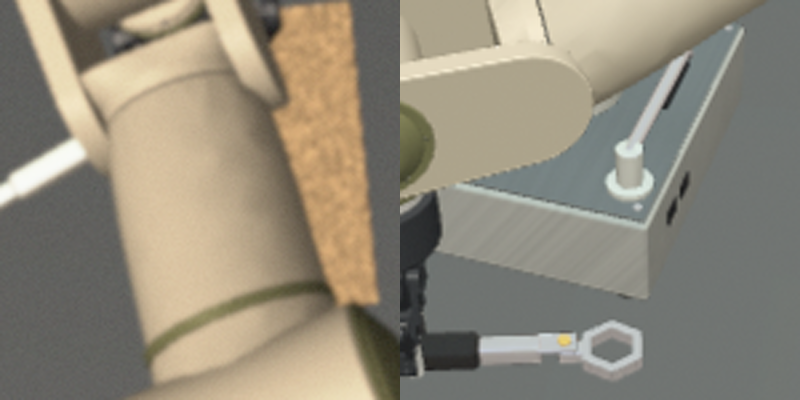

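In the side view the ring is at crop (613,348), i.e. full-image (291,300); it is hidden by the arm in the top view. I'll take its position and tilt from the side depth.

```bash
cat >> h.py <<'E'
def world(c,d):
    yy,xx=np.mgrid[:480,:640];K=c["mtx"];E=c["extrinsics"]
    return np.stack([(xx-K[0,2])/K[0,0]*d,(yy-K[1,2])/K[1,1]*d,d],-1)@E[:3,:3].T+E[:3,3]
def ringfit(p,d,c,exp,rad=.05):
    """points of steel head near the expected ring centre (top face)"""
    W=world(c,d);m=(np.linalg.norm(W-exp,axis=2)<rad)&(d>0);return W,m
E
python3 - <<'E'
from h import *
D=np.load("side1.npz");c=camera_params("side");d=D["d"];p=D["p"].astype(int)
W=world(c,d)
m=(W[...,2]>.14)&(W[...,2]<.21)&(W[...,1]>.3)&(np.mgrid[:480,:640][1]>240)&(np.mgrid[:480,:640][0]>280)
m,s,ce=blob(m);print(s,ce)
P=W[m];print(len(P),P.min(0),P.max(0))
# axis coordinates
o=np.array([.551,.3825]);a=np.array([.978,.208]);n=np.array([-.208,.978])
s_=(P[:,:2]-o)@a;t=(P[:,:2]-o)@n
for lo in np.arange(-.19,-.03,.01):
    k=(s_>lo)&(s_<=lo+.01)
    if k.any():print(round(lo,3),k.sum(),np.round([t[k].min(),t[k].max(),np.median(P[k,2]),P[k,2].max(),P[k,2].min()],4))
r=pix(m);r=r[r[:,0]>0]
hole=cv2.findContours(m.astype(np.uint8),cv2.RETR_CCOMP,cv2.CHAIN_APPROX_NONE)
for k,h in zip(hole[0],hole[1][0]):print(len(k),h,cv2.boundingRect(k),cv2.minEnclosingCircle(k))
E
```

```text
[ 511  388   80   92 2385] [547.5475891  438.04737945]
2385 [-0.10958272  0.49745996  0.14005577] [-0.02750165  0.64458929  0.20999659]
253 [-1 -1  1 -1] (511, 388, 80, 92) ((554.5, 434.5), 56.92548751831055)
4 [ 2 -1 -1  0] (585, 476, 3, 3) ((586.0, 477.0), 1.000100016593933)
4 [ 3  1 -1  0] (585, 471, 3, 3) ((586.0, 472.0), 1.000100016593933)
4 [ 4  2 -1  0] (574, 469, 3, 3) ((575.0, 470.0), 1.000100016593933)
4 [ 5  3 -1  0] (582, 468, 3, 3) ((583.0, 469.0), 1.000100016593933)
4 [ 6  4 -1  0] (559, 465, 3, 3) ((560.0, 466.0), 1.000100016593933)
4 [ 7  5 -1  0] (555, 458, 3, 3) ((556.0, 459.0), 1.000100016593933)
4 [ 8  6 -1  0] (553, 457, 3, 3) ((554.0, 458.0), 1.000100016593933)
4 [ 9  7 -1  0] (557, 456, 3, 3) ((558.0, 457.0), 1.000100016593933)
4 [10  8 -1  0] (550, 453, 3, 3) ((551.0, 454.0), 1.000100016593933)
4 [11  9 -1  0] (541, 450, 3, 3) ((542.0, 451.0), 1.000100016593933)
4 [12 10 -1  0] (556, 436, 3, 3) ((557.0, 437.0), 1.000100016593933)
4 [13 11 -1  0] (548, 436, 3, 3) ((549.0, 437.0), 1.000100016593933)
4 [14 12 -1  0] (533, 435, 3, 3) ((534.0, 436.0), 1.000100016593933)
4 [15 13 -1  0] (553, 430, 3, 3) ((554.0, 431.0), 1.000100016593933)
4 [16 14 -1  0] (543, 429, 3, 3) ((544.0, 430.0), 1.000100016593933)
4 [17 15 -1  0] (536, 425, 3, 3) ((537.0, 426.0), 1.000100016593933)
4 [18 16 -1  0] (519, 414, 3, 3) ((520.0, 415.0), 1.000100016593933)
4 [19 17 -1  0] (533, 410, 3, 3) ((534.0, 411.0), 1.000100016593933)
4 [20 18 -1  0] (539, 409, 3, 3) ((540.0, 410.0), 1.000100016593933)
4 [21 19 -1  0] (519, 400, 3, 3) ((520.0, 401.0), 1.000100016593933)
4 [-1 20 -1  0] (520, 396, 3, 3) ((521.0, 397.0), 1.000100016593933)
```

Wrong blob (the arm's black block); I'll restrict the box.

```bash
python3 - <<'E'
from h import *
D=np.load("side1.npz");c=camera_params("side");d=D["d"];p=D["p"].astype(int)
W=world(c,d)
yy,xx=np.mgrid[:480,:640]
m=(W[...,2]>.14)&(W[...,2]<.21)&(xx>215)&(xx<310)&(yy>285)&(yy<320)
m,s,ce=blob(m);print(s,ce)
P=W[m]
o=np.array([.551,.3825]);a=np.array([.978,.208]);n=np.array([-.208,.978])
s_=(P[:,:2]-o)@a;t=(P[:,:2]-o)@n
for lo in np.arange(-.18,-.02,.01):
    k=(s_>lo)&(s_<=lo+.01)
    if k.any():print(round(lo,3),k.sum(),np.round([t[k].min(),t[k].max(),np.median(P[k,2]),P[k,2].max(),P[k,2].min()],4))
print(s_.min())
H,h=cv2.findContours(m.astype(np.uint8),cv2.RETR_CCOMP,cv2.CHAIN_APPROX_NONE)
for k,hh in zip(H,h[0]):
    if len(k)>20 and hh[3]>=0:
        M=cv2.moments(k);u=[M["m10"]/M["m00"],M["m01"]/M["m00"]];q=cast(c,[u],.177)[0];print("hole",u,q,(q[:2]-o)@a,(q[:2]-o)@n)
E
```

```text
[ 216  289   86   24 1040] [257.89903846 300.76826923]
-0.18 28 [-0.0154  0.0158  0.1823  0.1853  0.1734]
-0.17 68 [-0.0202  0.0212  0.1809  0.1851  0.1696]
-0.16 69 [-0.0263  0.0263  0.181   0.1862  0.1706]
-0.15 68 [-0.0263  0.0249  0.181   0.1857  0.1688]
-0.14 72 [-0.0183  0.0177  0.182   0.187   0.17  ]
-0.13 47 [-0.0083  0.0072  0.183   0.191   0.1729]
-0.12 51 [-0.0085  0.0105  0.1887  0.1931  0.1722]
-0.11 37 [-0.0099  0.0083  0.1883  0.1917  0.184 ]
-0.1 51 [-0.0093  0.0096  0.1885  0.1925  0.1747]
-0.09 50 [-0.0065  0.0087  0.1875  0.1931  0.1719]
-0.08 51 [-0.0077  0.0087  0.1879  0.1925  0.1727]
-0.07 54 [-0.0093  0.0082  0.1879  0.1929  0.1726]
-0.06 56 [-0.0104  0.0104  0.1878  0.1925  0.1748]
-0.05 67 [-0.0114  0.0142  0.1911  0.1966  0.1723]
-0.04 72 [-0.0114  0.013   0.1915  0.1978  0.1695]
-0.03 70 [-0.0095  0.0134  0.191   0.1966  0.1726]
-0.17396328547878687
hole [290.4017094017094, 300.9102564102564] [0.40261867 0.35004086 0.177     ] -0.15186844346337705 -0.0008817174749048473
```

```bash
python3 -m creep '[{"jaw":1,"travel":[0,0,25],"roll":0},{"jaw":1,"travel":[5,-20,55],"roll":0.01},{"jaw":1,"travel":[16,-55,60],"roll":0.02},{"jaw":1,"travel":[30,-95,60],"roll":0.035},{"jaw":1,"travel":[44,-135,60],"roll":0.05},{"jaw":1,"travel":[58,-180,60],"roll":0.065},{"jaw":1,"travel":[72,-225,60],"roll":0.08},{"jaw":1,"travel":[86,-270,60],"roll":0.095},{"jaw":1,"travel":[100,-315,60],"roll":0.11},{"jaw":1,"travel":[114,-355,60],"roll":0.125},{"jaw":1,"travel":[120,-375,60],"roll":0.131},{"jaw":1,"travel":[120,-375,60],"roll":0.131}]'
python3 -m creep '[{"jaw":1,"travel":[0,0,0],"roll":0},{"jaw":1,"travel":[0,0,-4],"roll":0},{"jaw":1,"travel":[0,0,-4],"roll":0}]'
cat > look.py <<'E'
import sys
from h import *
n=sys.argv[1];o=observe();T=o["position"];R=o["tool_rot"];print(np.round(T,4),np.degrees(np.arctan2(R[1][0],R[0][0])),np.round(o["ft_force"],1),np.round(o["wrist_torque"],2))
p,d=get_image("side");np.savez(n+".npz",p=p,d=d);c=camera_params("side")
W=world(c,d);e=np.linalg.inv(c["extrinsics"]);q=e[:3]@np.array([.5285,-.0423,.18,1]);u=(c["mtx"]@q)[:2]/q[2];print(u)
x,y=u.astype(int)-[55,45];im=cv2.resize(p[y:y+90,x:x+110],None,fx=5,fy=5,interpolation=2);cv2.imwrite(f"pics/{n}.png",im[:,:,::-1]);print(x,y)
E
python3 look.py s2
```

```text
time_s: 6.3
position: [0.6721, 0.0045, 0.4078]
tool_rot: [[0.944, 0.331, -0.003], [0.331, -0.944, -0.0], [-0.002, -0.001, -1.0]]
ft_force: [-0.9, 0.9, -3.7]
grip_width: 0.0222
gripper_force: 79.2
time_s: 6.6
position: [0.671, 0.009, 0.4049]
tool_rot: [[0.942, 0.336, -0.001], [0.336, -0.942, 0.0], [-0.001, -0.001, -1.0]]
ft_force: [0.4, 0.1, -3.7]
grip_width: 0.0222
gripper_force: 79.2
[0.671  0.009  0.4049] 19.610323949657314 [ 0.4  0.1 -3.7] [ 0.1  -0.17 -0.01]
[273.20135066 184.27134361]
218 139
```

View pics/s2.png

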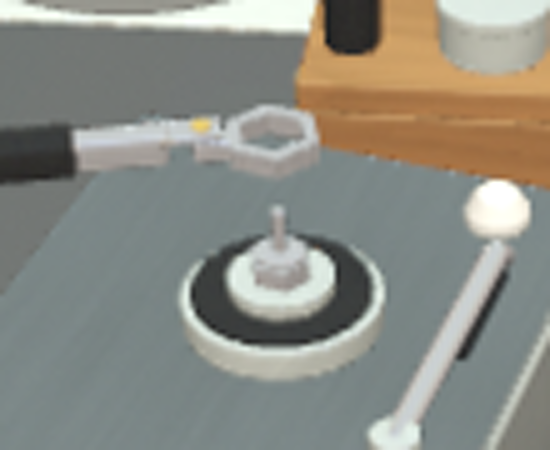

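The view shows the ring hanging above the spindle pin: hole about crop (275,128), pin tip (278,210), nut (280,265). I'll compare ring and pin in this same view.

```bash
python3 - <<'E'
from h import *
c=camera_params("side");D=np.load("s2.npz");d=D["d"];W=world(c,d);yy,xx=np.mgrid[:480,:640]
m=(W[...,2]>.218)&(W[...,2]<.262)&(abs(xx-270)<30)&(abs(yy-166)<14);m,s,ce=blob(m);print(s)
P=W[m];T=np.array([.671,.009]);h=np.radians(19.6);a=np.array([np.cos(h),np.sin(h)]);n=np.array([-a[1],a[0]])
t=(P[:,:2]-T)@n;s_=(P[:,:2]-T)@a
k=s_<-.135;print("s min",s_.min(),"ring pts lateral",t[k].min(),t[k].max(),"z",np.percentile(P[k,2],[2,50,98]))
H,h_=cv2.findContours(m.astype(np.uint8),cv2.RETR_CCOMP,cv2.CHAIN_APPROX_NONE)
for q,hh in zip(H,h_[0]):
    if len(q)>10 and hh[3]>=0:
        M=cv2.moments(q);u=[M["m10"]/M["m00"],M["m01"]/M["m00"]];g=cast(c,[u],.2285+.006)[0];print("hole",u,g,(g[:2]-T)@a,(g[:2]-T)@n)
pm=(W[...,2]>.172)&(W[...,2]<.21)&(abs(xx-273)<8)&(abs(yy-187)<12);print("pin",np.median(W[pm],0),pm.sum())
pm=pm&(W[...,2]>.18)&(np.hypot(W[...,0]-.5285,W[...,1]+.0423)<.02);u=pix(pm);print(u.mean(0)+.0,np.median(W[pm],0))
print("pin axis cast tip",cast(c,[[278/5+218-.4,208/5+139-.4]],.192))
E
```

```text
[241 160  41  15 367]
s min -0.17386533513743072 ring pts lateral -0.026305061596947697 0.027362503325820572 z [0.22845197 0.23755818 0.24303394]
hole [272.0810810810811, 166.6891891891892] [ 0.52881061 -0.04297928  0.2345    ] -0.15138710223415683 -0.0012698121395346659
pin [ 0.52830102 -0.04018674  0.18533449] 19
[273.2 182.4] [ 0.52830102 -0.04044419  0.18656514]
pin axis cast tip [[ 0.52823726 -0.04381813  0.192     ]]
```

```bash
python3 -m creep '[{"jaw":1,"travel":[0,0,-15],"roll":0},{"jaw":1,"travel":[0,0,-32],"roll":0},{"jaw":1,"travel":[0,0,-48],"roll":0},{"jaw":1,"travel":[0,0,-57],"roll":0},{"jaw":1,"travel":[0,0,-57],"roll":0},{"jaw":1,"travel":[0,0,-57],"roll":0}]'
```

```text
time_s: 7.25
position: [0.6713, 0.0081, 0.3495]
tool_rot: [[0.942, 0.335, 0.001], [0.335, -0.942, -0.0], [0.001, 0.001, -1.0]]
ft_force: [0.1, 0.3, -3.5]
grip_width: 0.0225
gripper_force: 79.2
```

```bash
python3 -m creep '[{"jaw":1,"travel":[0,0,-4],"roll":0},{"jaw":1,"travel":[0,0,-8],"roll":0},{"jaw":1,"travel":[0,0,-10],"roll":0},{"jaw":1,"travel":[0,0,-12],"roll":0},{"jaw":1,"travel":[0,0,-13],"roll":0},{"jaw":1,"travel":[0,0,-13],"roll":0}]'
```

```text
time_s: 7.85
position: [0.6712, 0.0078, 0.3355]
tool_rot: [[0.943, 0.334, -0.001], [0.334, -0.943, 0.0], [-0.0, -0.0, -1.0]]
ft_force: [-1.0, 0.8, -4.7]
grip_width: 0.0224
gripper_force: 79.2
```

```bash
python3 -m creep '[{"jaw":1,"travel":[0,0,-1],"roll":0},{"jaw":1,"travel":[0,0,-2],"roll":0},{"jaw":1,"travel":[0,0,-3],"roll":0},{"jaw":1,"travel":[0,0,-4],"roll":0},{"jaw":1,"travel":[0,0,-4],"roll":0}]'
```

```text
time_s: 8.35
position: [0.6712, 0.0078, 0.3315]
tool_rot: [[0.942, 0.334, -0.0], [0.334, -0.942, 0.0], [-0.0, -0.0, -1.0]]
ft_force: [-0.7, 1.2, -3.4]
grip_width: 0.0222
gripper_force: 79.3
```

```bash
python3 -m creep '[{"jaw":1,"travel":[0,0,-1],"roll":0},{"jaw":1,"travel":[0,0,-2],"roll":0},{"jaw":1,"travel":[0,0,-3],"roll":0},{"jaw":1,"travel":[0,0,-3],"roll":0}]'
```

```text
time_s: 8.75
position: [0.6712, 0.0078, 0.3285]
tool_rot: [[0.942, 0.334, -0.0], [0.334, -0.942, 0.0], [-0.0, -0.0, -1.0]]
ft_force: [-1.8, 0.9, -3.7]
grip_width: 0.0222
gripper_force: 79.3
```

```bash
python3 -m creep '[{"jaw":1,"travel":[0,0,-0.5],"roll":0},{"jaw":1,"travel":[0,0,-1],"roll":0},{"jaw":1,"travel":[0,0,-1.5],"roll":0},{"jaw":1,"travel":[0,0,-1.5],"roll":0}]'
```

```text
time_s: 9.15
position: [0.6712, 0.0078, 0.3271]
tool_rot: [[0.942, 0.334, -0.0], [0.334, -0.942, 0.0], [-0.0, -0.0, -1.0]]
ft_force: [-1.9, 1.4, -3.5]
grip_width: 0.022
gripper_force: 79.3
```

```bash
python3 -m creep '[{"jaw":1,"travel":[0,0,-0.5],"roll":0},{"jaw":1,"travel":[0,0,-1],"roll":0},{"jaw":1,"travel":[0,0,-1],"roll":0},{"jaw":1,"travel":[0,0,-1],"roll":0}]'
python3 look.py s3
```

```text
time_s: 9.55
position: [0.6712, 0.0078, 0.3263]
tool_rot: [[0.942, 0.334, 0.0], [0.334, -0.942, -0.0], [0.0, 0.0, -1.0]]
ft_force: [-2.2, 1.6, -2.0]
grip_width: 0.0223
gripper_force: 79.4
[0.6712 0.0078 0.3263] 19.527272371690326 [-2.2  1.6 -2. ] [ 0.18  0.2  -0.22]
[273.20135066 184.27134361]
218 139
```

View pics/s3.png

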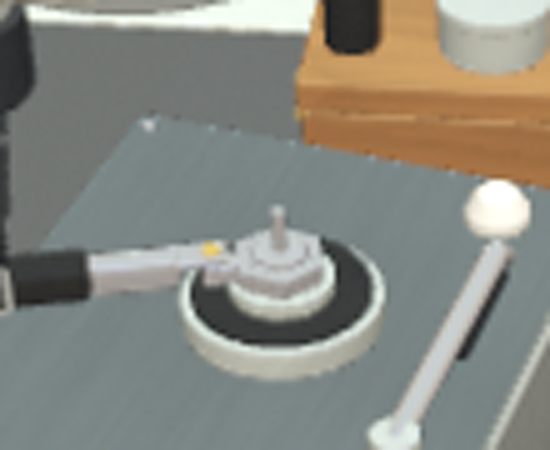

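Seated: the ring is around the nut, flat on the flange, at low force. I'll now turn clockwise on an arc about the nut.

```bash
cat > st.py <<'E'
from h import *
o=observe();T=o["position"];R=np.array(o["tool_rot"]);F=np.array(o["ft_force"]);M=np.array(o["wrist_torque"])
def mz(px,py): return M[2]+(T[0]-px)*F[1]-(T[1]-py)*F[0]
h=np.arctan2(R[1,0],R[0,0]);a=np.array([np.cos(h),np.sin(h)]);n=np.array([-a[1],a[0]])
rc=np.array(T[:2])-.151*a;pv=np.array(T[:2])-.115*a
print("T",np.round(T,4),"head %.2f"%np.degrees(h),"ring",np.round(rc,4),"F",np.round(F,1),"Falong %.1f Fac %.1f"%(F[:2]@a,F[:2]@n),"M",np.round(M,2),"Mnut %.2f Mpiv %.2f"%(mz(.5285,-.0423),mz(*pv)))
E
python3 st.py
python3 -m creep '[{"jaw":1,"travel":[1.7,-5.0,0],"roll":-0.035},{"jaw":1,"travel":[3.2,-10.1,0],"roll":-0.07},{"jaw":1,"travel":[4.5,-15.2,0],"roll":-0.105},{"jaw":1,"travel":[5.7,-20.4,0],"roll":-0.14},{"jaw":1,"travel":[6.6,-25.5,0],"roll":-0.175},{"jaw":1,"travel":[7.4,-30.8,0],"roll":-0.209},{"jaw":1,"travel":[7.4,-30.8,0],"roll":-0.209},{"jaw":1,"travel":[7.4,-30.8,0],"roll":-0.209}]' 110
python3 st.py
```

```text
T [0.6712 0.0078 0.3263] head 19.53 ring [ 0.5289 -0.0427] F [-1.3  0.7 -2.3] Falong -1.0 Fac 1.1 M [ 0.2   0.2  -0.26] Mnut -0.09 Mpiv -0.13
time_s: 10.4
position: [0.6785, -0.0234, 0.326]
tool_rot: [[0.992, 0.129, -0.001], [0.129, -0.992, 0.001], [-0.001, -0.001, -1.0]]
ft_force: [-4.8, 3.4, -1.8]
grip_width: 0.0212
gripper_force: 112.1
T [ 0.6785 -0.0234  0.326 ] head 7.43 ring [ 0.5287 -0.0429] F [-4.8  3.4 -1.8] Falong -4.3 Fac 4.0 M [ 0.46  0.77 -0.5 ] Mnut 0.10 Mpiv -0.05
```

```bash
python3 -m creep '[{"jaw":1,"travel":[0.1,-5.2,0.3],"roll":-0.035},{"jaw":1,"travel":[0.5,-10.5,0.3],"roll":-0.07},{"jaw":1,"travel":[0.7,-15.7,0.3],"roll":-0.105},{"jaw":1,"travel":[0.8,-21.0,0.3],"roll":-0.14},{"jaw":1,"travel":[0.7,-26.3,0.3],"roll":-0.175},{"jaw":1,"travel":[0.3,-31.6,0.3],"roll":-0.209},{"jaw":1,"travel":[0.3,-31.6,0.3],"roll":-0.209},{"jaw":1,"travel":[0.3,-31.6,0.3],"roll":-0.209}]'
python3 st.py
```

```text
time_s: 11.2
position: [0.6788, -0.0551, 0.3263]
tool_rot: [[0.997, -0.079, -0.001], [-0.079, -0.997, 0.0], [-0.001, -0.0, -1.0]]
ft_force: [-3.3, 3.6, -1.4]
grip_width: 0.0219
gripper_force: 112.0
T [ 0.6788 -0.0551  0.3263] head -4.54 ring [ 0.5283 -0.0432] F [-3.3  3.6 -1.4] Falong -3.5 Fac 3.3 M [ 0.61  0.6  -0.46] Mnut 0.04 Mpiv -0.08
```

```bash
python3 -m creep '[{"jaw":1,"travel":[-0.5,-5.2,0],"roll":-0.035},{"jaw":1,"travel":[-1.2,-10.4,0],"roll":-0.07},{"jaw":1,"travel":[-1.2,-10.4,0],"roll":-0.07}]'
python3 st.py
python3 -m creep '[{"jaw":1,"travel":[-0.8,-5.3,0],"roll":-0.035},{"jaw":1,"travel":[-0.8,-5.3,0],"roll":-0.035}]'
python3 st.py
```

```text
time_s: 11.5
position: [0.6775, -0.0658, 0.3263]
tool_rot: [[0.989, -0.15, -0.001], [-0.15, -0.989, 0.001], [-0.001, -0.0, -1.0]]
ft_force: [-3.0, 3.8, -3.5]
grip_width: 0.0215
gripper_force: 112.0
T [ 0.6775 -0.0658  0.3263] head -8.62 ring [ 0.5283 -0.0431] F [-3.   3.8 -3.5] Falong -3.6 Fac 3.3 M [ 0.63  0.65 -0.42] Mnut 0.08 Mpiv -0.04
time_s: 11.7
position: [0.6767, -0.071, 0.3262]
tool_rot: [[0.983, -0.184, -0.001], [-0.184, -0.983, 0.001], [-0.001, -0.0, -1.0]]
ft_force: [-4.7, 3.9, -2.8]
grip_width: 0.0216
gripper_force: 112.0
T [ 0.6767 -0.071   0.3262] head -10.61 ring [ 0.5283 -0.0432] F [-4.7  3.9 -2.8] Falong -5.3 Fac 2.9 M [ 0.72  0.74 -0.39] Mnut 0.04 Mpiv -0.06
```

```bash
python3 -m creep '[{"jaw":1,"travel":[-1.1,-2.5,0],"roll":-0.0175},{"jaw":1,"travel":[-1.1,-2.5,0],"roll":-0.0175}]'
python3 st.py
python3 -m creep '[{"jaw":1,"travel":[-0.6,-2.6,0],"roll":-0.0175},{"jaw":1,"travel":[-0.6,-2.6,0],"roll":-0.0175}]'
python3 st.py
python3 -m creep '[{"jaw":1,"travel":[-0.6,-2.6,0],"roll":-0.0175},{"jaw":1,"travel":[-0.6,-2.6,0],"roll":-0.0175}]'
python3 st.py
```

```text
time_s: 11.9
position: [0.6758, -0.0732, 0.3265]
tool_rot: [[0.98, -0.2, 0.0], [-0.2, -0.98, 0.0], [0.0, -0.0, -1.0]]
ft_force: [-1.5, 3.5, -2.5]
grip_width: 0.0214
gripper_force: 112.0
T [ 0.6758 -0.0732  0.3265] head -11.54 ring [ 0.5279 -0.043 ] F [-1.5  3.5 -2.5] Falong -2.2 Fac 3.2 M [ 0.7   0.21 -0.41] Mnut 0.06 Mpiv -0.05
time_s: 12.1
position: [0.6753, -0.0757, 0.3266]
tool_rot: [[0.976, -0.217, 0.001], [-0.217, -0.976, 0.0], [0.0, -0.0, -1.0]]
ft_force: [-0.7, 4.0, -2.9]
grip_width: 0.0215
gripper_force: 112.0
T [ 0.6753 -0.0757  0.3266] head -12.52 ring [ 0.5279 -0.043 ] F [-0.7  4.  -2.9] Falong -1.5 Fac 3.7 M [ 0.65  0.06 -0.41] Mnut 0.15 Mpiv 0.02
time_s: 12.3
position: [0.6747, -0.0783, 0.3266]
tool_rot: [[0.972, -0.234, 0.0], [-0.234, -0.972, -0.0], [0.0, -0.0, -1.0]]
ft_force: [0.1, 4.6, -3.0]
grip_width: 0.0218
gripper_force: 112.0
T [ 0.6747 -0.0783  0.3266] head -13.51 ring [ 0.5278 -0.043 ] F [ 0.1  4.6 -3. ] Falong -1.0 Fac 4.5 M [ 0.62 -0.03 -0.39] Mnut 0.29 Mpiv 0.13
```

```bash
for i in 1 2 ; do python3 -m creep '[{"jaw":1,"travel":[-0.6,-2.6,0],"roll":-0.0175},{"jaw":1,"travel":[-0.6,-2.6,0],"roll":-0.0175}]' >/dev/null; python3 st.py; done
```

```text
T [ 0.674  -0.0809  0.3266] head -14.52 ring [ 0.5278 -0.0431] F [-0.1  4.1 -2.7] Falong -1.2 Fac 4.0 M [ 0.62 -0.05 -0.41] Mnut 0.18 Mpiv 0.04
T [ 0.6734 -0.0835  0.3265] head -15.52 ring [ 0.5279 -0.0431] F [ 0.7  4.  -2.8] Falong -0.4 Fac 4.1 M [ 0.65  0.01 -0.39] Mnut 0.22 Mpiv 0.08
```

```bash
for i in 1 2; do python3 -m creep '[{"jaw":1,"travel":[-0.7,-2.5,0],"roll":-0.0175},{"jaw":1,"travel":[-0.7,-2.5,0],"roll":-0.0175}]' >/dev/null; python3 st.py; done
```

```text
T [ 0.6726 -0.086   0.3265] head -16.52 ring [ 0.5279 -0.0431] F [-0.   4.4 -2.5] Falong -1.3 Fac 4.2 M [ 0.63 -0.04 -0.36] Mnut 0.27 Mpiv 0.12
T [ 0.6719 -0.0885  0.3265] head -17.52 ring [ 0.5279 -0.043 ] F [-0.3  3.7 -1.7] Falong -1.4 Fac 3.5 M [ 0.71  0.06 -0.28] Mnut 0.24 Mpiv 0.12
```

```bash
for i in 1 2; do python3 -m creep '[{"jaw":1,"travel":[-0.8,-2.5,0],"roll":-0.0175},{"jaw":1,"travel":[-0.8,-2.5,0],"roll":-0.0175}]' >/dev/null; python3 st.py; done
python3 - <<'E'
from h import *
D=np.load("w1.npz");p=D["p"];c=D
# deck right edge & left edge by line fit in wrist view 1
g=cv2.Canny(cv2.cvtColor(p,cv2.COLOR_RGB2GRAY),40,120)
L=cv2.HoughLinesP(g,1,np.pi/720,60,minLineLength=90,maxLineGap=12)[:,0]
for l in L:
    P=cast(c,l.reshape(2,2),.12)[:,:2];v=P[1]-P[0];print(l,np.round(P,3).tolist(),round(np.degrees(np.arctan2(v[1],v[0]))%90,2))
E
```

```text
T [ 0.6711 -0.0909  0.3265] head -18.51 ring [ 0.5279 -0.0429] F [-1.7  4.3 -2.2] Falong -3.0 Fac 3.6 M [ 0.7   0.15 -0.26] Mnut 0.27 Mpiv 0.15
T [ 0.6703 -0.0932  0.3265] head -19.50 ring [ 0.528  -0.0428] F [-1.   5.6 -3. ] Falong -2.8 Fac 5.0 M [ 0.88  0.17 -0.13] Mnut 0.62 Mpiv 0.44
[536 332 588 187] [[0.435, -0.292], [0.58, -0.279]] 4.94
[126 267 309 331] [[0.41, 0.11], [0.384, -0.072]] 82.03
[126 250 330 323] [[0.426, 0.112], [0.398, -0.09]] 81.84
[ 16   2  42 240] [[0.608, 0.211], [0.418, 0.187]] 7.12
[109 241 330 321] [[0.432, 0.128], [0.4, -0.09]] 81.65
[544 355 606 186] [[0.413, -0.31], [0.584, -0.294]] 5.25
[537 333 590 185] [[0.435, -0.293], [0.582, -0.28]] 5.03
[ 18   0  36 160] [[0.609, 0.21], [0.49, 0.194]] 7.43
[505 306 544 183] [[0.455, -0.251], [0.574, -0.24]] 5.3
[312 329 415 365] [[0.387, -0.075], [0.371, -0.186]] 82.09
[227 280 331 317] [[0.419, 0.016], [0.404, -0.09]] 82.06
[  6 236  13  25] [[0.414, 0.22], [0.591, 0.213]] 87.98
[ 12  26  30 179] [[0.59, 0.214], [0.472, 0.199]] 7.36
[  9  56  31 239] [[0.568, 0.217], [0.417, 0.197]] 7.24
[ 14  65  33 239] [[0.562, 0.213], [0.417, 0.196]] 6.72
[ 16  25  36 239] [[0.592, 0.211], [0.418, 0.193]] 6.0
[  5 192   5  23] [[0.456, 0.22], [0.591, 0.219]] 89.66
[ 10  68  13 237] [[0.559, 0.216], [0.415, 0.213]] 0.93
[  1 121   2 236] [[0.516, 0.223], [0.414, 0.223]] 89.99
[  6 155   7  31] [[0.488, 0.219], [0.586, 0.218]] 89.25
[128 252 330 324] [[0.425, 0.11], [0.396, -0.091]] 81.9
[ 15  64  28 178] [[0.563, 0.212], [0.473, 0.201]] 7.07
[ 14 102  23 238] [[0.534, 0.213], [0.416, 0.204]] 3.95
[  1  56   4 188] [[0.566, 0.223], [0.459, 0.221]] 0.86
[ 10 236  13  94] [[0.415, 0.216], [0.54, 0.213]] 88.77
[124 247 330 322] [[0.429, 0.114], [0.399, -0.09]] 81.52
[ 13 128  18 238] [[0.512, 0.213], [0.415, 0.209]] 2.62
[538 333 580 216] [[0.435, -0.294], [0.554, -0.284]] 5.03
```

```bash
for i in 1 2; do python3 -m creep '[{"jaw":1,"travel":[-0.4,-1.1,0],"roll":-0.009},{"jaw":1,"travel":[-0.4,-1.1,0],"roll":-0.009}]' >/dev/null; python3 st.py; done
```

```text
T [ 0.67   -0.0942  0.3265] head -19.98 ring [ 0.528  -0.0426] F [-0.7  4.9 -1.9] Falong -2.3 Fac 4.3 M [ 0.89  0.18 -0.1 ] Mnut 0.55 Mpiv 0.40
T [ 0.6696 -0.0953  0.3265] head -20.48 ring [ 0.5281 -0.0424] F [-0.4  5.6 -2.7] Falong -2.3 Fac 5.1 M [0.9  0.1  0.08] Mnut 0.85 Mpiv 0.67
```

```bash
for i in 1 2; do python3 -m creep '[{"jaw":1,"travel":[-0.7,-1.9,0],"roll":-0.0175},{"jaw":1,"travel":[-0.7,-1.9,0],"roll":-0.0175}]' >/dev/null; python3 st.py; done
```

```text
T [ 0.6688 -0.0972  0.3265] head -21.49 ring [ 0.5283 -0.0419] F [ 0.3  5.4 -3. ] Falong -1.7 Fac 5.1 M [0.91 0.11 0.08] Mnut 0.84 Mpiv 0.66
T [ 0.6681 -0.0991  0.3264] head -22.50 ring [ 0.5286 -0.0413] F [-1.3  6.1 -1.8] Falong -3.5 Fac 5.1 M [0.94 0.14 0.13] Mnut 0.91 Mpiv 0.72
```

```bash
for i in 1 2 3; do python3 -m creep '[{"jaw":1,"travel":[-0.8,-1.8,0],"roll":-0.0175},{"jaw":1,"travel":[-0.8,-1.8,0],"roll":-0.0175}]' >/dev/null; python3 st.py; done
```

```text
T [ 0.6673 -0.1009  0.3265] head -23.50 ring [ 0.5288 -0.0407] F [-0.7  5.  -2.7] Falong -2.6 Fac 4.3 M [0.92 0.19 0.13] Mnut 0.78 Mpiv 0.62
T [ 0.6665 -0.1027  0.3264] head -24.50 ring [ 0.5291 -0.0401] F [-1.9  5.4 -3.5] Falong -4.0 Fac 4.1 M [0.95 0.2  0.16] Mnut 0.80 Mpiv 0.64
T [ 0.6657 -0.1046  0.3264] head -25.50 ring [ 0.5294 -0.0396] F [-2.1  5.1 -3. ] Falong -4.1 Fac 3.7 M [0.84 0.26 0.16] Mnut 0.73 Mpiv 0.58
```

```bash
python3 -m creep '[{"jaw":1,"travel":[-0.8,-1.8,0],"roll":-0.0175},{"jaw":1,"travel":[-1.7,-3.6,0],"roll":-0.035},{"jaw":1,"travel":[-1.7,-3.6,0],"roll":-0.035}]'>/dev/null; python3 st.py
cat > jm.py <<'E'
from h import *
o=observe();R=np.array(o["tool_rot"]);h=np.arctan2(R[1,0],R[0,0]);a=np.array([np.cos(h),np.sin(h)]);n=np.array([-a[1],a[0]])
p,d=get_image("side");np.savez("j.npz",p=p,d=d);c=camera_params("side");T=np.array(o["position"]);zb=T[2]-.1764
W=world(c,d);s=(W[...,:2]-T[:2])@a;t=(W[...,:2]-T[:2])@n
hsv=cv2.cvtColor(p,cv2.COLOR_RGB2HSV)
m=(W[...,2]>zb+.011)&(W[...,2]<zb+.024)&(abs(t)<.03)
k=m&(s>-.11)&(s<-.055);x=s[k];y=t[k];cc=np.polyfit(x,y,1)
bins=[np.ptp(y[(x>b)&(x<=b+.01)])/2+y[(x>b)&(x<=b+.01)].min() for b in np.arange(-.11,-.055,.01) if ((x>b)&(x<=b+.01)).any()]
print("tube slope deg",np.degrees(np.arctan(cc[0])),"mid",np.round(bins,4),k.sum(),"head expected lateral of nut",(np.array([.5285,-.0423])-T[:2])@n,(np.array([.5285,-.0423])-T[:2])@a)
E
python3 jm.py
```

```text
T [ 0.6639 -0.1082  0.3264] head -27.51 ring [ 0.53   -0.0384] F [-2.   5.7 -2.6] Falong -4.4 Fac 4.1 M [0.9 0.3 0.2] Mnut 0.84 Mpiv 0.67
tube slope deg 1.9322781341405981 mid [-0.0016  0.0029 -0.0002  0.0017  0.0003  0.0016] 101 head expected lateral of nut -0.004121887399339832 -0.15056535745048485
```

```bash
python3 - <<'E'
from h import *
c=camera_params("side");N=np.array([.5285,-.0423])
for f,T,h in(("s2",(.671,.009),19.6),("s3",(.6712,.0078),19.53),("j",(.6639,-.1082),-27.51)):
    p=np.load(f+".npz")["p"];hsv=cv2.cvtColor(p,cv2.COLOR_RGB2HSV);yy,xx=np.mgrid[:480,:640]
    m=(hsv[...,0]>17)&(hsv[...,0]<32)&(hsv[...,1]>70)&(abs(xx-260)<40)&(abs(yy-185)<45)
    n,l,s,ce=cv2.connectedComponentsWithStats(m.astype(np.uint8));z=.166+(.0785 if f=="s2" else 0)
    i=[k for k in range(1,n) if s[k,4]<60];h=np.radians(h);a=np.array([np.cos(h),np.sin(h)]);nn=np.array([-a[1],a[0]])
    for k in i:
        w=hsv[...,1]*(l==k).astype(float);u=[(w*xx).sum()/w.sum(),(w*yy).sum()/w.sum()]
        P=cast(c,[u],z)[0,:2];r=P-np.array(T);q=P-N
        print(f,s[k,4],np.round(u,1),P,"handle frame",r@a,r@nn,"dir from nut %.1f"%np.degrees(np.arctan2(q[1],q[0])),np.hypot(*q),"dir to T %.1f"%np.degrees(np.arctan2(-r[1],-r[0])))
E
```

```text
s2 1 [280. 143.] [ 0.52999647 -0.14530543] handle frame -0.184595430593673 -0.0980647275452036 dir from nut -89.2 0.1030163041734644 dir to T 47.6
s2 3 [277.4 152.9] [ 0.52585272 -0.09484631] handle frame -0.1715724792928177 -0.049139304866485975 dir from nut -92.9 0.052612948320644205 dir to T 35.6
s2 1 [277. 160.] [ 0.51942745 -0.06090155] handle frame -0.16623863947466216 -0.01500602989105681 dir from nut -116.0 0.020696112212822214 dir to T 24.8
s2 7 [257.7 163.6] [ 0.56408675 -0.03578489] handle frame -0.11574158615269368 -0.00632572204873533 dir from nut 10.4 0.036178217172104565 dir to T 22.7
s3 1 [280. 143.] [ 0.56164653 -0.27474143] handle frame -0.1977041898755938 -0.2296620941643951 dir from nut -81.9 0.23479291530651056 dir to T 68.8
s3 3 [277.4 152.9] [ 0.55704876 -0.21875441] handle frame -0.18332095157954545 -0.17535915751555178 dir from nut -80.8 0.17874895914670758 dir to T 63.3
s3 3 [277. 161.] [ 0.54876088 -0.17587487] handle frame -0.17679735831082133 -0.1321759838432294 dir from nut -81.4 0.13510273703741602 dir to T 56.3
s3 7 [259.8 188.4] [ 0.56440529 -0.03697455] handle frame -0.11561859050392424 -0.006497005432197592 dir from nut 8.4 0.03629807902996177 dir to T 22.7
j 1 [280. 143.] [ 0.56164653 -0.27474143] handle frame -0.013765632747756091 -0.19494185841086994 dir from nut -81.9 0.23479291530651056 dir to T 58.5
j 3 [277.4 152.9] [ 0.55704885 -0.21872449] handle frame -0.04371787881016849 -0.1473824247950873 dir from nut -80.8 0.1787194374407948 dir to T 46.0
j 3 [277. 161.] [ 0.5487683  -0.17590803] handle frame -0.07083921867423337 -0.11323202604703052 dir from nut -81.4 0.1351366322036406 dir to T 30.5
j 6 [262.  183.5] [ 0.56411098 -0.05969351] handle frame -0.11091120798351285 -0.0030710195089991817 dir from nut -26.0 0.03963175995214816 dir to T -25.9
```

```bash
python3 -m creep '[{"jaw":1,"travel":[1.6,3.6,0],"roll":0.035},{"jaw":1,"travel":[3.2,7.2,0],"roll":0.07},{"jaw":1,"travel":[4.4,10.1,0],"roll":0.096},{"jaw":1,"travel":[5.5,12.8,0],"roll":0.1225},{"jaw":1,"travel":[5.5,12.8,0],"roll":0.1225}]'>/dev/null;python3 st.py
python3 -m creep '[{"jaw":1,"travel":[1.8,5.6,0],"roll":0.039},{"jaw":1,"travel":[3.8,11.3,0],"roll":0.0785},{"jaw":1,"travel":[3.8,11.3,0],"roll":0.0785}]'>/dev/null;python3 st.py
```

```text
T [ 0.6697 -0.095   0.3265] head -20.40 ring [ 0.5281 -0.0424] F [-0.9  5.  -2.2] Falong -2.6 Fac 4.3 M [0.79 0.23 0.06] Mnut 0.72 Mpiv 0.56
T [ 0.6734 -0.084   0.3265] head -15.96 ring [ 0.5282 -0.0425] F [-3.6  1.6 -3.4] Falong -3.9 Fac 0.5 M [ 0.36  0.47 -0.14] Mnut -0.06 Mpiv -0.08
```

```bash
python3 -m creep '[{"jaw":1,"travel":[0.7,3.9,0.2],"roll":0.026},{"jaw":1,"travel":[1.4,7.7,0.2],"roll":0.052},{"jaw":1,"travel":[1.4,7.7,0.2],"roll":0.052}]'>/dev/null;python3 st.py
```

```text
T [ 0.675  -0.0763  0.3269] head -12.95 ring [ 0.5278 -0.0425] F [-0.4  0.4 -2.7] Falong -0.4 Fac 0.3 M [ 0.01 -0.09 -0.  ] Mnut 0.05 Mpiv 0.04
```

```bash
python3 -m creep '[{"jaw":1,"travel":[0,0,1],"roll":0},{"jaw":1,"travel":[0,0,3],"roll":0},{"jaw":1,"travel":[0,0,5],"roll":0},{"jaw":1,"travel":[0,0,5],"roll":0}]'>/dev/null;python3 st.py
python3 -m creep '[{"jaw":1,"travel":[0,0,2],"roll":0},{"jaw":1,"travel":[0,0,4],"roll":0},{"jaw":1,"travel":[0,0,7],"roll":0},{"jaw":1,"travel":[0,0,10],"roll":0},{"jaw":1,"travel":[0,0,14],"roll":0},{"jaw":1,"travel":[0,0,14],"roll":0}]'>/dev/null;python3 st.py
```

```text
T [ 0.6748 -0.0766  0.3322] head -13.03 ring [ 0.5277 -0.0425] F [ 0.6  0.7 -4. ] Falong 0.4 Fac 0.8 M [-0.03 -0.16  0.03] Mnut 0.16 Mpiv 0.13
T [ 0.6748 -0.0764  0.3466] head -13.02 ring [ 0.5277 -0.0424] F [ 0.1  0.4 -4.6] Falong 0.0 Fac 0.4 M [-0.03 -0.21  0.02] Mnut 0.09 Mpiv 0.07
```

```bash
python3 -m creep '[{"jaw":1,"travel":[0,0,30],"roll":0},{"jaw":1,"travel":[0,0,60],"roll":0},{"jaw":1,"travel":[-5,25,65],"roll":0.04},{"jaw":1,"travel":[-15,65,65],"roll":0.08},{"jaw":1,"travel":[-26,110,65],"roll":0.13},{"jaw":1,"travel":[-38,155,65],"roll":0.18},{"jaw":1,"travel":[-50,200,65],"roll":0.23},{"jaw":1,"travel":[-62,245,65],"roll":0.28},{"jaw":1,"travel":[-74,290,65],"roll":0.33},{"jaw":1,"travel":[-86,335,65],"roll":0.38},{"jaw":1,"travel":[-98,380,65],"roll":0.42},{"jaw":1,"travel":[-110,420,65],"roll":0.436}]'
python3 -m creep '[{"jaw":1,"travel":[-13,39,0],"roll":0},{"jaw":1,"travel":[-13,39,-30],"roll":0},{"jaw":1,"travel":[-13,39,-70],"roll":0},{"jaw":1,"travel":[-13,39,-110],"roll":0},{"jaw":1,"travel":[-13,39,-150],"roll":0},{"jaw":1,"travel":[-13,39,-180],"roll":0},{"jaw":1,"travel":[-13,39,-200],"roll":0},{"jaw":1,"travel":[-13,39,-210],"roll":0},{"jaw":1,"travel":[-13,39,-210],"roll":0}]'
```

```text
time_s: 18.55
position: [0.5639, 0.3457, 0.4108]
tool_rot: [[0.978, 0.209, 0.0], [0.209, -0.978, 0.0], [0.0, -0.0, -1.0]]
ft_force: [0.5, -0.2, -3.4]
grip_width: 0.0215
gripper_force: 111.8
time_s: 19.45
position: [0.5518, 0.3826, 0.1997]
tool_rot: [[0.978, 0.207, -0.002], [0.207, -0.978, -0.001], [-0.002, 0.0, -1.0]]
ft_force: [0.1, -0.2, -3.7]
grip_width: 0.0214
gripper_force: 111.7
```

```bash
python3 -m creep '[{"jaw":1,"travel":[0,0,-8],"roll":0},{"jaw":1,"travel":[0,0,-14],"roll":0},{"jaw":1,"travel":[0,0,-17],"roll":0},{"jaw":1,"travel":[0,0,-18.5],"roll":0},{"jaw":1,"travel":[0,0,-19],"roll":0},{"jaw":1,"travel":[0,0,-19],"roll":0}]' 30; python3 st.py
```

```text
time_s: 20.05
position: [0.5518, 0.3826, 0.1819]
tool_rot: [[0.978, 0.207, 0.0], [0.207, -0.978, 0.0], [0.0, -0.0, -1.0]]
ft_force: [-0.0, 0.0, -3.7]
grip_width: 0.0213
gripper_force: 111.9
T [0.5518 0.3826 0.1819] head 11.96 ring [0.4041 0.3513] F [-0.   0.  -3.7] Falong -0.0 Fac 0.0 M [ 0.02 -0.23 -0.01] Mnut 0.01 Mpiv -0.00
```

```bash
python3 -m creep '[{"jaw":1,"travel":[0,0,-0.5],"roll":0},{"jaw":1,"travel":[0,0,-1],"roll":0},{"jaw":1,"travel":[0,0,-1.5],"roll":0},{"jaw":1,"travel":[0,0,-1.5],"roll":0},{"jaw":0.3,"travel":[0,0,-1.5],"roll":0},{"jaw":0,"travel":[0,0,-1],"roll":0},{"jaw":-0.5,"travel":[0,0,0],"roll":0},{"jaw":-1,"travel":[0,0,0],"roll":0},{"jaw":-1,"travel":[0,0,0],"roll":0},{"jaw":-1,"travel":[0,0,0],"roll":0}]'
python3 -m creep '[{"jaw":-1,"travel":[0,0,20],"roll":0},{"jaw":-1,"travel":[0,0,50],"roll":0},{"jaw":-1,"travel":[0,0,100],"roll":0},{"jaw":-1,"travel":[0,0,150],"roll":0},{"jaw":-1,"travel":[0,0,200],"roll":0},{"jaw":-1,"travel":[0,0,240],"roll":0},{"jaw":-1,"travel":[-15,-40,260],"roll":0},{"jaw":-1,"travel":[-25,-90,260],"roll":0},{"jaw":-1,"travel":[-32,-140,260],"roll":0},{"jaw":-1,"travel":[-40,-190,260],"roll":0},{"jaw":-1,"travel":[-45,-240,260],"roll":0},{"jaw":-1,"travel":[-50,-290,260],"roll":0}]'
python3 -m creep '[{"jaw":-1,"travel":[-5,-50,0],"roll":0},{"jaw":-1,"travel":[-10,-100,0],"roll":0},{"jaw":-1,"travel":[-12,-148,0],"roll":0},{"jaw":-1,"travel":[-12,-148,0],"roll":0},{"jaw":-1,"travel":[-12,-148,0],"roll":0}]'
python3 - <<'E'
from h import *
c=camera_params("wrist");p,d=get_image("wrist");np.savez("w4.npz",p=p,d=d,mtx=c["mtx"],extrinsics=c["extrinsics"]);print(observe()["position"])
yy,xx=np.mgrid[:480,:640];e=np.linalg.inv(c["extrinsics"]);q=e[:3]@np.array([.5285,-.0423,.162,1]);u=(c["mtx"]@q)[:2]/q[2];print(u)
hx,_,_=blob((p[...,1].astype(int)<222)&(np.hypot(xx-u[0],yy-u[1])<26))
ap=cv2.approxPolyN(cv2.convexHull(pix(hx).astype(np.int32)),6)[0];P=cast(c,ap,.162)[:,:2];m=P.mean(0);a=np.degrees(np.arctan2(*(P-m).T[::-1]));print(m,(a-30)%60,np.hypot(*(P-m).T))
x,y=(u-[50,40]).astype(int);a1=cv2.resize(p[y:y+80,x:x+100],(500,400),interpolation=2)
ps,_=get_image("side");a2=cv2.resize(ps[310:400,170:330],(711,400))[:,:711];a2=cv2.resize(ps[315:390,180:320],(800,428));
cv2.imwrite("pics/fin.png",np.vstack([cv2.resize(a1,(200,160)).repeat(1,0) if 0 else np.pad(cv2.resize(a1,(212,170)),((0,0),(0,588),(0,0))),a2])[:,:,::-1])
E
```

```text
time_s: 21.05
position: [0.5518, 0.3826, 0.1817]
tool_rot: [[0.978, 0.207, 0.0], [0.207, -0.978, 0.0], [0.0, -0.0, -1.0]]
ft_force: [-0.6, -0.2, 0.2]
grip_width: 0.0857
gripper_force: 0.0
time_s: 22.25
position: [0.5012, 0.0935, 0.442]
tool_rot: [[0.978, 0.208, 0.001], [0.208, -0.978, -0.0], [0.0, 0.0, -1.0]]
ft_force: [0.6, -0.4, -0.5]
grip_width: 0.0851
gripper_force: 0.0
time_s: 22.75
position: [0.4899, -0.0536, 0.4417]
tool_rot: [[0.979, 0.205, -0.0], [0.205, -0.979, 0.0], [0.0, -0.0, -1.0]]
ft_force: [-0.1, 0.1, 1.0]
grip_width: 0.0853
gripper_force: 0.0
[ 0.48998516 -0.05255893  0.4417688 ]
[312.44372448 187.68615397]
[ 0.52845215 -0.04222469] [51.0677298  50.63817485 52.95709582 52.04609659 51.62717163 53.24857241] [0.01745414 0.01785471 0.01750871 0.01686633 0.0183286  0.01750028]
```

View pics/fin.png

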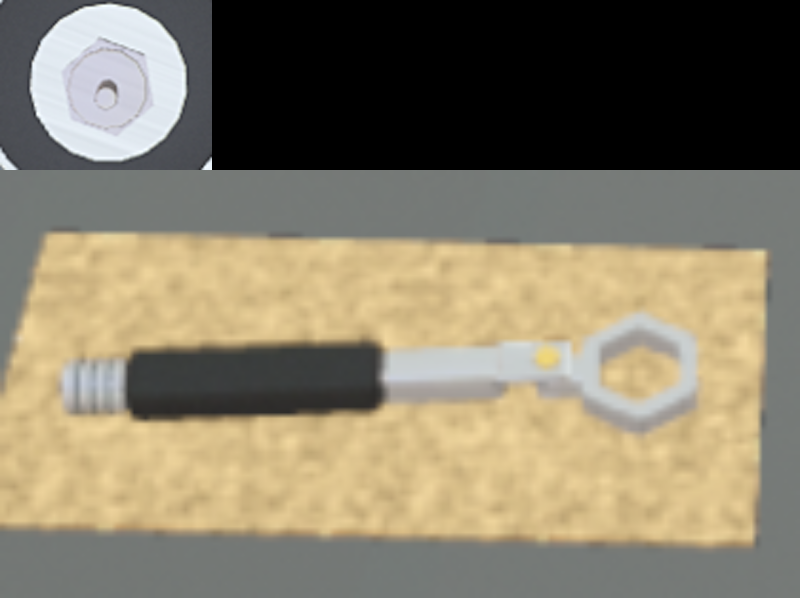

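The nut now sits at -8.1°, in line with the deck at about -8°, so it is tight. The wrench lies straight and flat on the mat, with its grip at (255,380) and its ring at (640,372) in the picture. I'm handing in the job.

```bash
python3 -c "
from rig import *
print(close_job())"
```

```text
the job is handed in; nothing more can be done
None
```

I handed the job in at about 23 s: the nut is tight (about -8.1° against the deck's -8°), the wrench tripped at an estimated 0.12–0.2 rad and was eased off, and it now lies flat and straight on the mat with the gripper clear; no verdict came back, and I did not re-measure the spindle cap, roller or tin at the end.

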